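# Open the double-latched laksa paste tub

### The arm

A 7-joint arm with a two-finger parallel gripper is mounted at the origin on the work surface. World frame = base frame: x ahead of the robot, y to its left, z up, the work surface at z = 0. Lengths are in m, angles in rad, forces in N, time in s.
With the tool pointing down it reaches from about 0.4 to 0.875 m from the base axis. Payload 19.3 kg.
Tool frame: the origin (TCP) lies on the centre line of the jaws, within the pads' length; the fingertips stand 11 mm ahead of it and the grasp point (between the pads) lies 8 mm behind it; y points along the fingers, x is the direction in which the jaws open and shut, and the axes are right-handed (so a half turn about y gives the same grasp; the last joint's range is limited). The gripper opens to 85 mm and grips with 20 to 120 N. Pads are 22 mm wide; open, the fingers measure 114 mm over their backs; the gripper's body (76 mm by 85 mm) begins 54 mm behind the grasp point. The pads swing forward as they close: fully open they stand 13 mm farther back than shut.
Start: joints at [-1.296, 0.521, -0.036, 1.599, 0.021, 1.021, -0.113], TCP at [0.211, 0.588, 0.242] pointing down, gripper open.
Joint ranges: [-2.91, 2.91], [-0.3, 2.13], [-1.5, 1.42], [0.17, 2.43], [-1.26, 4.41], [0.16, 1.93], [-2.52, 2.52]. Speed limits (rad/s): [1.89, 1.89, 2.39, 2.39, 3.01, 3.01, 3.01].

### API

Orientations are given as [roll, pitch, yaw] about the fixed x, y, z axes, in that order (R = Rz(yaw) Ry(pitch) Rx(roll)).
In Python, from workcell import monitor, cams, bot gives the robot as it stands.
- The arm moves only by the tool send_rows, never from a script. Its argument "series" is text: rows parted by semicolons, each of 7 numbers parted by spaces: the turn, a rotation vector about the tool's x, y, z in rad, then the shift along the tool's x, y, z in mm, then the opening, from 0 (shut) to 1 (fully open). In form: ax ay az tx ty tz claw; .... A call has 1 to 20 rows; each row is the pose to reach, as a shift and turn from the pose commanded when the call began, along the tool's axes at that moment; what a row does not reach only later rows make up. A row lasts 1/12 s, in which the tool goes at most 41.7 mm and 7.16 degrees, less where a joint would pass 70% of its speed; a pose out of reach is approached as far as the arm can. A call with a gripper value outside its range is refused whole. The fingers move at their own pace and stop on an object; "force" is the grip in N (left out, the last holds). Time passes only in rows, so rows that repeat a pose let the fingers close. It gives the time, the measured TCP pose, the force and the opening at its end, in the units of the state.
- monitor.observe(): the state, without advancing time (a new reading comes with each control period).
- cams.grab_frame(name): name is "scene" or "top" or "wrist"; returns the picture (400x640x3 uint8, red, green, blue); there is no depth.
- cams.get_calibration(name): a dict with "mtx" (3x3 intrinsics, pixels), "k1" (the pictures are not rectified: a ray, as slopes to the right and down, at radius r is drawn at 1 + k1 r^2 times it, then the intrinsics apply), "origin" and "attitude" of the camera in the world. Camera axes: x right, y down, z forward; pixel columns grow to the right and rows downward; lengths in m; the calibration is good to about 2 mm. A picture is of the moment at which its call begins: read the wrist's pose just before it. get_calibration takes no time and is no camera call; for the wrist camera it gives the pose at the moment of the call.
- bot.job_done(): hands the job in, once; it reports no verdict.
The state is a dict: "clock": time; "qpos": joint angles; "qd": joint speeds; "joint_efforts": joint torques, N m; "position": TCP position; "tool_rot": TCP orientation; "force": force on the tool from outside, world axes, zero at the start; "moment": the same for the moment, N m; "grip_width": finger opening in m.
Only numpy, scipy, OpenCV 4.12 (cv2) and the standard library are available. Lean on these libraries where they do the work, as an engineer would, in place of code of your own. Each camera call takes 0.05 s, during which the arm holds its last target.

### The job

Open the green tub of laksa paste so that its lid stands up by itself, near upright. Draw the grey bolt on top of the lid, raise the lid's front edge slightly until the hidden catch stops it, then feel along under that edge for the catch's thumb tab, push it gently to the left (as you face the tub's front) and lift the lid past it. Do not force the lid or the catch, and leave everything else on the counter where it is.

Things in the scene. Friction and masses are not known exactly. Their poses are not given: they have to be found in the camera images.
- tub: Green plastic lidded tub, fixed. Origin: centre of its underside; x points from its front (which faces about to the robot's left) to its back, y to the left as one faces the front, z up; all mm below are in this frame. Walls 170 in x, 240 in y; front face x=-85, rim z=110, shut lid's top z=146.5. A keeper bracket stands on its right side at x=-73..-47, y=-120..-142, up to z=164.
- hinge (a point): Middle of the lid's hinge line, which runs along the tub's y at the back rim: tub (85, 0, 110) mm. Fixed to the tub. The lid is a hollow cap 36 mm high, 256 mm wide.
- lid_edge (a point): Middle of the lower edge of the lid's front skirt, 190 mm in front of the hinge line; tub (-105, 0, 110) mm when shut; moves with the lid. The skirt is 4 mm thick (x=-107..-103), y=-128..128, and overhangs the wall: between skirt and wall is an 18 mm gap open below, into which fingertips pointing forwards and down at about 45 degrees reach to raise the lid.
- front_rim (a point): Middle of the tub's front rim, tub (-85, 0, 110) mm, fixed. The hidden catch lies on this rim under the lid. Its thumb tab sticks out forwards (x=-101..-84, z=111..131, 12 mm wide in y); at rest the tab's middle is anywhere from y=-40 to +40 mm. The shut skirt covers it; with the lid raised to the stop it is reached under the skirt. Feel for it from the right (y about -75).
- tub_mouth (a point): Centre of the tub's mouth at rim level, tub (0, 0, 110) mm, fixed; a plain reference point. The hidden catch: pushed to the left (+y) its tab frees the lid from about 8 mm, hard stop at 16 mm. Sprung: about 2.6 N to start, 220 N/m, so 5 N at 11 mm; springs back when let go; rigid to the right. Keep it pushed while lifting the lid past the hook. Over 20 N on the catch breaks it.
- lid (a joint): Lid angle, rad: 0 shut, 1.57 upright, stop 1.75. The stiff hinge holds the lid wherever it is left; raising takes 3 to 4 N at the front edge. Bolt home: moves 0.03 at most. Bolt drawn: comes up to about 0.11 (edge 21 mm up), where the catch stops it; over 25 N on that stop breaks it. Catch pushed: past the hook and free from about 0.18 (35 mm up).
- bolt (a joint): Travel of the grey slide bolt on the lid, m: 0 home (nose under the keeper on the tub's right), grows as it is drawn to the left (+y of the tub), clear of the keeper from about 0.012, stop at 0.030. Slides with about 2.5 N of friction, stays where left. Starts at 0 to 0.005.
- bolt_knob (a point): Centre of the bolt's upright finger knob, a block 16 (x) by 14 (y) by 26 mm high on the bolt bar (8 mm thick) on top of the lid. Moves with bolt and lid; lid shut and bolt home: tub (-60, -80, 167.5) mm. Knob top 13 mm above, bar top 13 mm below, lid top 21 mm below this point.
- mortar: Grey stone mortar, 144 mm across, 85 mm high, with a pestle leaning in it up to 140 mm high. Origin: centre of underside. Bystander.
- bowl_a: Empty white ceramic bowl, 136 mm across, 60 mm high. Origin: centre of underside. Bystander.
- bowl_b: Second bowl, the same. Bystander.
- ladle: Stainless steel ladle, 300 mm long, lying; its cup (80 mm across, 30 mm high) is towards its +x end. Origin: underside, mid-length. Bystander.
- sauce: Amber glass sauce bottle, 60 mm across, 190 mm high. Origin: centre of underside. Bystander.
- jar: Clear jar with steel cap, 72 mm across, 100 mm high. Origin: centre of underside. Bystander.

How it is judged:
By the outcome, as a careful person would: the job done as asked, in the order asked, and still so for the second after the job is handed in, with the robot touching nothing.
It also fails if it takes over 61 s, if anything falls off the work surface, if the arm or the gripper's body presses on something with over 40 N, if the wrist force passes 120 N, or if a joint passes its speed limit or range.

## Working session

There is one attempt and no reset: what is moved stays moved. The work goes in short steps, Python scripts to look and compute and a tool call to move; the robot and the scene stay as the last step left them, time stands still between calls to the robot, and variables do not carry over. Pictures are saved under pics/ and viewed, and the job is handed in when it is done.

Besides the shell and the picture viewer there is one more tool, called after "Request:" by a JSON object that holds its "fn" and its "kwargs", one argument or row to a line. send_rows: Moves the arm, as the interface text tells. Its arguments: {"type":"object","properties":{"series":{"type":"string"},"force":{"type":"number"}},"required":["series"]}

```bash
mkdir -p pics; ls; python3 - <<'E'
from workcell import monitor,cams,bot
import cv2
print(monitor.observe())
for n in ["scene","top","wrist"]:
    c=cams.get_calibration(n); print(n,c)
    cv2.imwrite(f"pics/{n}0.png",cams.grab_frame(n)[:,:,::-1])
E
```

```text
pics
{'clock': 0.0, 'qpos': array([-1.29620724,  0.52201383, -0.03632672,  1.59999752,  0.02124194,
        1.021072  , -0.11279711]), 'qd': array([ 0.00063889,  0.00094338,  0.00119533, -0.00199867,  0.00138173,
       -0.00171198,  0.00048335]), 'joint_efforts': array([-2.66603292e-04, -9.27129579e+01,  1.97976306e+00, -3.69905806e+01,
        1.78505917e-02,  8.57281761e-03, -8.97600074e-07]), 'position': array([0.21118712, 0.58790687, 0.24172961]), 'tool_rot': array([-1.57090995e+00,  1.09893963e-03,  1.22602124e+00]), 'force': array([-0.16262501, -0.23585339, -0.69830725]), 'moment': array([ 0.00315901, -0.00254202,  0.02121249]), 'grip_width': 0.08545365289725243}
scene {'mtx': array([[382.55453913,   0.        , 314.27221228],
       [  0.        , 382.55453913, 194.9250834 ],
       [  0.        ,   0.        ,   1.        ]]), 'k1': 0.03194025567818963, 'origin': array([1.21473688, 0.54468082, 0.90933319]), 'attitude': array([-2.31550726, -0.00878902,  2.25567495])}
top {'mtx': array([[429.91068249,   0.        , 322.18513294],
       [  0.        , 429.91068249, 197.44470272],
       [  0.        ,   0.        ,   1.        ]]), 'k1': -0.11592496833283, 'origin': array([0.3183866 , 0.01174681, 1.24003152]), 'attitude': array([-2.9578901 , -0.00675285, -1.5972475 ])}
wrist {'mtx': array([[351.44694223,   0.        , 321.98979598],
       [  0.        , 351.44694223, 198.93146683],
       [  0.        ,   0.        ,   1.        ]]), 'k1': -0.06322493680727295, 'origin': array([0.1448221 , 0.6113468 , 0.37299711]), 'attitude': array([2.85783958e+00, 1.20648613e-03, 1.22544669e+00])}
```

View pics/scene0.png

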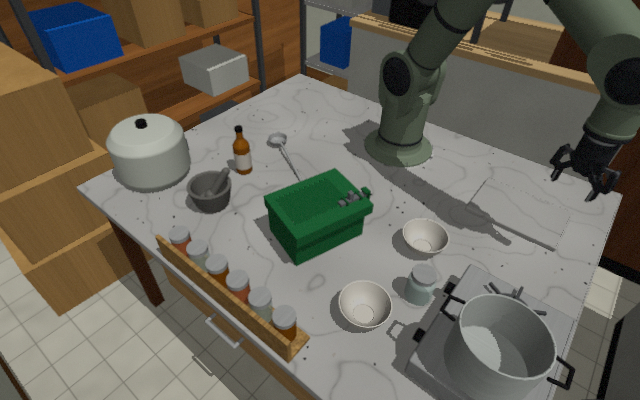

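View pics/top0.png

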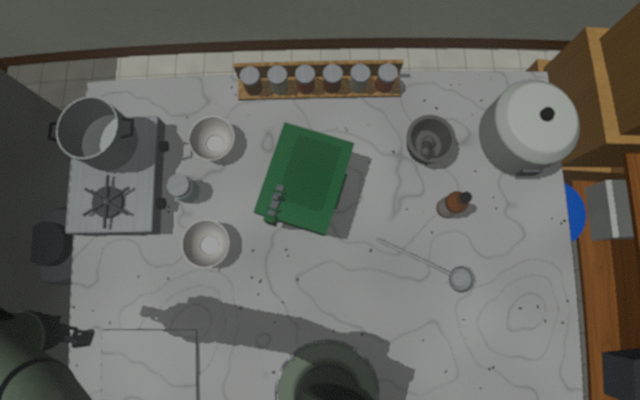

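View pics/wrist0.png

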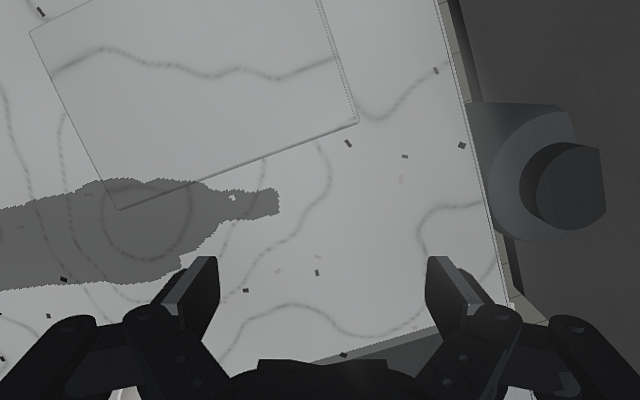

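The tub shows in both overview pictures. In the top view its lid corners are at about (286,123), (354,143), (323,234) and (255,214), with the bolt near the lower left. Next I'll enlarge and fit.

```bash
cat > h.py <<'E'
import numpy as np, cv2
from scipy.spatial.transform import Rotation as R
from workcell import monitor,cams,bot
def cal(n):
    c=cams.get_calibration(n); return c
def rot(a): return R.from_euler('xyz',a).as_matrix()
def project(c,P):
    P=np.atleast_2d(P); q=(P-c['origin'])@rot(c['attitude'])
    s=q[:,:2]/q[:,2:]; r2=(s**2).sum(1,keepdims=True); s=s*(1+c['k1']*r2)
    return np.c_[s[:,0]*c['mtx'][0,0]+c['mtx'][0,2], s[:,1]*c['mtx'][1,1]+c['mtx'][1,2]]
def ray(c,uv):
    d=(np.array(uv,float)-[c['mtx'][0,2],c['mtx'][1,2]])/c['mtx'][0,0]
    s=d.copy()
    for _ in range(20): s=d/(1+c['k1']*(s@s))
    return rot(c['attitude'])@np.r_[s,1]
def onplane(c,uv,z):
    v=ray(c,uv); return c['origin']+v*(z-c['origin'][2])/v[2]
E
python3 - <<'E'
import cv2
t=cv2.imread('pics/top0.png'); cv2.imwrite('pics/top0z.png',cv2.resize(t[110:250,240:380],None,fx=4.2,fy=4.2,interpolation=cv2.INTER_CUBIC))
t=cv2.imread('pics/scene0.png'); cv2.imwrite('pics/scene0z.png',cv2.resize(t[160:270,255:385],None,fx=5,fy=5,interpolation=cv2.INTER_CUBIC))
from h import *
c=cal('top')
for p in [(286,123),(354,143),(323,234),(255,214)]: print(onplane(c,p,.1465))
E
```

```text
[0.72687723 0.09069608 0.1465    ]
[ 0.6662958  -0.08943304  0.1465    ]
[ 0.42650236 -0.00057877  0.1465    ]
[0.48233239 0.17300855 0.1465    ]
```

View pics/top0z.png

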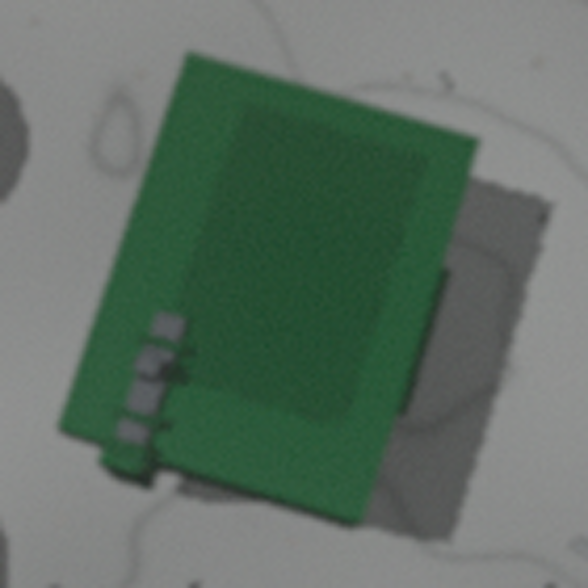

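View pics/scene0z.png

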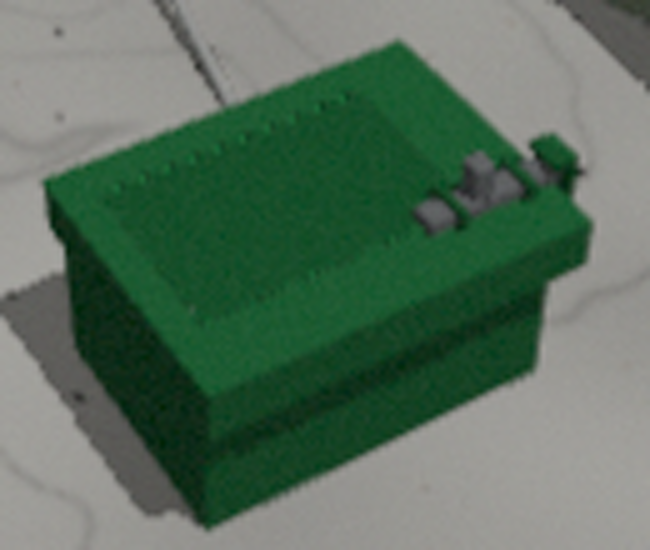

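```bash
python3 - <<'E'
from h import *
from scipy.optimize import least_squares
T=cal('top');S=cal('scene')
def tw(p,q):
    c,s=np.cos(p[2]),np.sin(p[2]); q=np.atleast_2d(q)/1000
    return np.c_[p[0]+c*q[:,0]-s*q[:,1],p[1]+s*q[:,0]+c*q[:,1],q[:,2]]
def pts(xb): return [(-107,128,146.5),(xb,128,146.5),(xb,-128,146.5),(-107,-128,146.5)]
ut=np.array([(190,53),(478,141),(360,525),(60,432)])/4.2+[240,110]-.4
us=np.array([(207,393),(45,183),(400,40),(592,225),(210,527)])/5+[255,160]-.4
def f(p,w=(1,1)):
    a=project(T,tw(p,pts(p[3])))-ut
    b=project(S,tw(p,pts(p[3])+[(-85,120,0)]))-us
    return np.r_[w[0]*a.ravel(),w[1]*b.ravel()]
for w in [(1,1),(1,0.01),(0.01,1)]:
    r=least_squares(f,[.58,.05,-1.9,85],args=(w,)); print(r.x); print(f(r.x).round(1))
    p=r.x; print('knob',tw(p,(-60,-80,167.5)))
E
```

```text
[ 5.73833508e-01  3.50734887e-02 -1.89791063e+00  8.62354179e+01]
[-0.5 -0.1 -0.1 -0.5 -0.4 -0.  -0.6 -0.2  0.  -0.  -0.6 -0.8  0.6 -0.6
  0.  -1.8 -0.8  0.3]
knob [[0.51735433 0.11759683 0.1675    ]]
[ 5.73112374e-01  3.36068415e-02 -1.89823171e+00  8.53934699e+01]
[ 0.   0.2  0.2 -0.4 -0.1  0.1 -0.1  0.  -0.2 -0.5 -0.6 -1.   0.5 -0.7
 -0.3 -2.2 -1.  -0.2]
knob [[0.5166597  0.11614832 0.1675    ]]
[ 5.75058005e-01  3.67082376e-02 -1.89934720e+00  8.60636104e+01]
[-1.1 -0.5 -0.7 -0.9 -1.2 -0.5 -1.3 -0.7  0.1  0.5 -0.4 -0.3  0.9 -0.1
  0.3 -1.3 -0.7  0.8]
knob [[0.51869744 0.11931263 0.1675    ]]
```

Request:
{"fn": "send_rows", "kwargs": {
  "series": "0 0 0 -10 0 -13 1; 0 0 0 -30 0 -39 0.8; 0 -0.005 0 -55 0 -70 0.6; 0 -0.01 0 -80 0 -104 0.6; 0 -0.018 0 -105 0 -138 0.6; 0 -0.018 0 -130 0 -171 0.6; 0 -0.018 0 -155 0 -204 0.6; 0 -0.018 0 -180 0 -237 0.6; 0 -0.018 0 -205 0 -270 0.6; 0 -0.018 0 -230 0 -302 0.6; 0 -0.018 0 -255 0 -335 0.6; 0 -0.018 0 -280 0 -368 0.6; 0 -0.018 0 -305 0 -401 0.6; 0 -0.018 0 -322 0 -424 0.6; 0 -0.018 0 -335 0 -440 0.6; 0 -0.018 0 -340 0 -447 0.6; 0 -0.018 0 -340 0 -447 0.6; 0 -0.018 0 -340 0 -447 0.6"
}}

```text
clock: 1.65
position: [0.5166, 0.1179, 0.2421]
tool_rot: [-1.57, -0.0, 1.244]
force: [0.8, -0.5, -0.5]
grip_width: 0.0509
```

```bash
python3 - <<'E'
from h import *
s=monitor.observe(); print({k:np.round(v,4) for k,v in s.items()})
c=cal('wrist'); cv2.imwrite('pics/w1.png',cams.grab_frame('wrist')[:,:,::-1])
E
```

```text
{'clock': np.float64(1.65), 'qpos': array([-0.4228,  0.373 ,  0.1135,  1.8554, -0.0526,  0.9166,  0.9592]), 'qd': array([-0.0235, -0.0071, -0.0103,  0.0056,  0.0002,  0.0013, -0.0039]), 'joint_efforts': array([ 3.12940e+00, -7.37985e+01,  5.44510e+00, -3.48329e+01,
        1.78100e-01,  1.00000e-04,  2.90100e-01]), 'position': array([0.5166, 0.1179, 0.2421]), 'tool_rot': array([-1.5701, -0.    ,  1.2442]), 'force': array([ 0.7615, -0.4942, -0.545 ]), 'moment': array([-0.0105,  0.0356, -0.0054]), 'grip_width': np.float64(0.0509)}
```

View pics/w1.png

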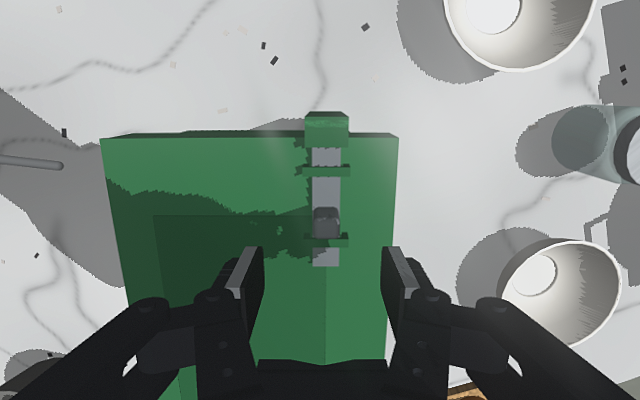

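```bash
cat >> h.py <<'E'
TUB=np.array([.5735,.0345,-1.898])
def tw(q,p=TUB):
    c,s=np.cos(p[2]),np.sin(p[2]); q=np.atleast_2d(q)/1000
    return np.c_[p[0]+c*q[:,0]-s*q[:,1],p[1]+s*q[:,0]+c*q[:,1],q[:,2]]
def wt(w,p=TUB):
    c,s=np.cos(p[2]),np.sin(p[2]); d=np.atleast_2d(w)-[p[0],p[1],0]
    return 1000*np.c_[c*d[:,0]+s*d[:,1],-s*d[:,0]+c*d[:,1],d[:,2]]
E
python3 - <<'E'
from h import *
c=cal('wrist')
t=cv2.imread('pics/w1.png'); cv2.imwrite('pics/w1z.png',cv2.resize(t[90:280,240:420],None,fx=3.15,fy=3.15,interpolation=cv2.INTER_CUBIC))
for uv,z in [((327,213),.1805),((316,209),.1805),((338,209),.1805),((398,138),.1465),((100,138),.1465),((313,238),.1545),((325,266),.1545)]:
    print(uv,wt(onplane(c,uv,z)).round(1))
E
```

```text
(327, 213) [[-63.4 -86.8 180.5]]
(316, 209) [[-57.1 -89.2 180.5]]
(338, 209) [[-69.7 -89.2 180.5]]
(398, 138) [[-109.4 -126.2  146.5]]
(100, 138) [[  85.6 -127.   146.5]]
(313, 238) [[-54.5 -60.4 154.5]]
(325, 266) [[-62.6 -39.6 154.5]]
```

View pics/w1z.png

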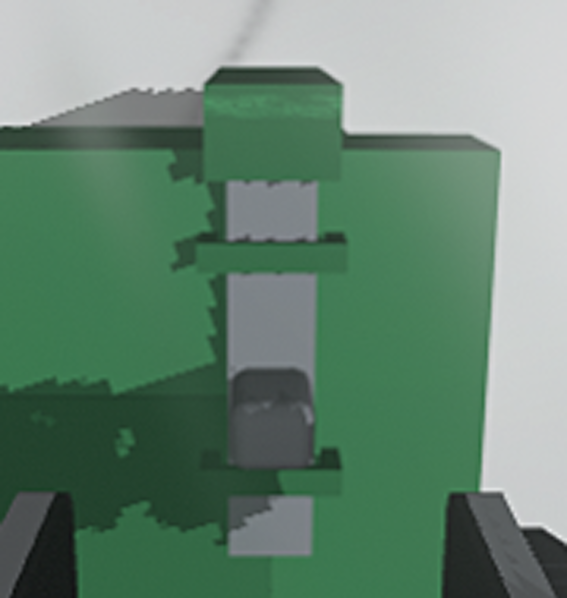

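```bash
python3 - <<'E'
from h import *
c=cal('wrist')
for uv,z in [((313,217.5),.1805),((340,217.5),.1805),((313,237.5),.1805),((340,237.5),.1805),((327,207.5),.1545),((312.5,264),.1545),((398.5,138),.1465),((100,138),.1465),((327,249),.160),((327,166),.160),((327,176),.160)]:
    print(uv,wt(onplane(c,uv,z)).round(1))
E
```

```text
(313, 217.5) [[-55.3 -84.  180.5]]
(340, 217.5) [[-71.  -84.  180.5]]
(313, 237.5) [[-55.2 -71.5 180.5]]
(340, 237.5) [[-71.2 -71.5 180.5]]
(327, 207.5) [[-63.8 -81.9 154.5]]
(312.5, 264) [[-54.  -41.1 154.5]]
(398.5, 138) [[-109.7 -126.2  146.5]]
(100, 138) [[  85.6 -127.   146.5]]
(327, 249) [[-63.9 -54.9 160. ]]
(327, 166) [[ -63.6 -110.4  160. ]]
(327, 176) [[ -63.6 -104.1  160. ]]
```

```bash
sed -i 's/^TUB=.*/TUB=np.array([.5752,.0366,-1.8985])/' h.py
cat >> h.py <<'E'
def totool(goal_w):
    s=monitor.observe(); return (rot(s['tool_rot']).T@(np.ravel(goal_w)-s['position'])*1000).round(1)
def st():
    s=monitor.observe(); Rm=rot(s['tool_rot']); c,sn=np.cos(TUB[2]),np.sin(TUB[2])
    M=np.array([[c,sn,0],[-sn,c,0],[0,0,1]])
    print('t',s['clock'],'tcp tub',wt(s['position']).round(1),'F tub',(M@s['force']).round(2),'axis(tub)',(M@Rm[:,1]).round(3),'jaw',(M@Rm[:,0]).round(3),'grip',s['grip_width'].round(4),'q',s['qpos'].round(2))
E
python3 - <<'E'
from h import *
st(); print(totool(tw((-60.5,-78.5,179))))
E
```

```text
Traceback (most recent call last):
  File "h.py", line 30, in st
    print('t',s['clock'],'tcp tub',wt(s['position']).round(1),'F tub',(M@s['force']).round(2),'axis(tub)',(M@Rm[:,1]).round(3),'jaw',(M@Rm[:,0]).round(3),'grip',s['grip_width'].round(4),'q',s['qpos'].round(2))
                                                                                                                                                                 ^^^^^^^^^^^^^^^^^^^^^
AttributeError: 'float' object has no attribute 'round'
```

```bash
sed -i "s/s\['grip_width'\].round(4)/round(float(s['grip_width']),4)/" h.py
python3 - <<'E'
from h import *
st(); print(totool(tw((-60.5,-78.5,179))))
E
```

```text
t 1.7 tcp tub [[-58.6 -82.  242.2]] F tub [ 0.09 -0.62 -0.24] axis(tub) [-0.    -0.001 -1.   ] jaw [-1.    -0.002  0.   ] grip 0.0509 q [-0.42  0.37  0.11  1.86 -0.05  0.92  0.96]
[ 1.9 63.2 -3.6]
```

Request:
{"fn": "send_rows", "kwargs": {
  "series": "0 0 0 2 20 -3 0.6; 0 0 0 2 40 -3 0.6; 0 0 0 2 57 -3 0.6; 0 0 0 2 63 -3 0.6; 0 0 0 2 63 -3 0.3; 0 0 0 2 63 -3 0.1; 0 0 0 2 63 -3 0.1; 0 0 0 2 63 -3 0.1; 0 0 0 2 63 -3 0.1; 0 0 0 2 63 -3 0.1",
  "force": 30
}}

```text
clock: 2.53
position: [0.5209, 0.1186, 0.1802]
tool_rot: [-1.572, -0.001, 1.244]
force: [-1.8, 3.1, 7.6]
grip_width: 0.015
```

```bash
python3 - <<'E'
from h import *
st()
E
```

```text
t 2.5333 tcp tub [[-60.2 -77.8 180.2]] F tub [-2.4  -2.71  7.65] axis(tub) [-0.001  0.001 -1.   ] jaw [-1.    -0.001  0.001] grip 0.015 q [-0.41  0.46  0.1   1.91 -0.07  0.78  0.97]
```

Request:
{"fn": "send_rows", "kwargs": {
  "series": "0 0 0 0 -1 -3 0.1; 0 0 0 0 -1 -6 0.1; 0 0 0 0 -1 -9 0.1; 0 0 0 0 -1 -12 0.1"
}}

```text
clock: 2.87
position: [0.5324, 0.1145, 0.1806]
tool_rot: [-1.571, -0.001, 1.244]
force: [-0.9, 4.5, 4.3]
grip_width: 0.015
```

```bash
python3 - <<'E'
from h import *
st()
E
```

```text
t 2.8667 tcp tub [[-60.  -65.6 180.6]] F tub [-3.96 -2.29  4.35] axis(tub) [-0.001  0.    -1.   ] jaw [-1.    -0.001  0.001] grip 0.015 q [-0.4   0.47  0.1   1.88 -0.07  0.79  0.99]
```

Request:
{"fn": "send_rows", "kwargs": {
  "series": "0 0 0 0 0 -3 0.1; 0 0 0 0 0 -6 0.1; 0 0 0 0 0 -9 0.1; 0 0 0 0 0 -12 0.1; 0 0 0 0 0 -12 0.1"
}}

```text
clock: 3.28
position: [0.5442, 0.1105, 0.1806]
tool_rot: [-1.572, -0.001, 1.244]
force: [2.4, 5.0, 2.8]
grip_width: 0.0148
```

```bash
python3 - <<'E'
from h import *
st()
E
```

```text
t 3.2833 tcp tub [[-60.  -53.1 180.6]] F tub [-5.53  0.64  2.75] axis(tub) [-0.001  0.001 -1.   ] jaw [-1.    -0.001  0.001] grip 0.0148 q [-0.38  0.49  0.1   1.85 -0.07  0.8   1.  ]
```

Request:
{"fn": "send_rows", "kwargs": {
  "series": "0 0 0 0 0 0 0.3; 0 0 0 0 0 0 0.5; 0 0 0 0 -8 0 0.5; 0 0 0 0 -30 0 0.5; 0 0 0 0 -55 0 0.3; 0 0 0.1 20 -70 10 0; 0 0 0.2 50 -75 15 0; 0 0 0.3 85 -75 20 0; 0 0 0.4 120 -70 22 0; 0 0 0.5 140 -60 22 0; 0 0 0.6 145 -50 22 0; 0 0 0.7 145 -40 22 0; 0 0 0.785 145 -30 22 0; 0 0 0.785 145 -30 22 0; 0 0 0.785 145 -30 22 0"
}}

```text
clock: 4.53
position: [0.5687, 0.2549, 0.2092]
tool_rot: [-1.57, 0.786, 1.245]
force: [0.2, 0.0, 1.9]
grip_width: 0.0004
```

```bash
python3 - <<'E'
from h import *
st()
for n in ["scene","top","wrist"]:
    cv2.imwrite(f"pics/{n}2.png",cams.grab_frame(n)[:,:,::-1])
E
```

```text
t 4.5333 tcp tub [[-204.6  -76.4  209.2]] F tub [-0.1   0.2   1.87] axis(tub) [ 0.708  0.    -0.707] jaw [-0.707 -0.002 -0.708] grip 0.0004 q [-0.82  0.94  0.24  1.16  0.24  1.71  0.58]
```

View pics/wrist2.png

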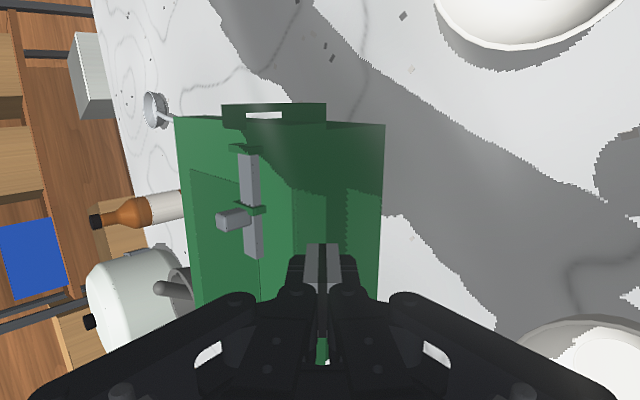

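View pics/scene2.png

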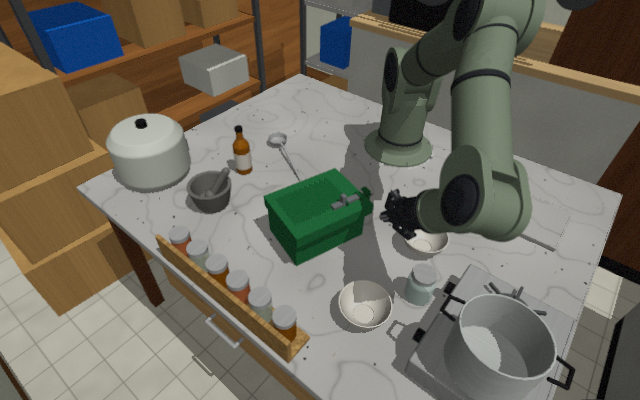

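```bash
python3 - <<'E'
from h import *
s=monitor.observe(); Rm=rot(s['tool_rot']); c=cal('wrist'); t=cv2.imread('pics/wrist2.png')
cv2.imwrite('pics/wrist2z.png',cv2.resize(t[220:400,220:430],None,fx=3.2,fy=3.2,interpolation=cv2.INTER_CUBIC))
o=Rm.T@(c['origin']-s['position']); print('cam in tool',o)
for uv in [(307,243),(341,243),(287,256),(357,256),(280,295),(365,295),(250,292),(395,292),(190,300)]:
    v=Rm.T@ray(c,uv); 
    for z in (.011,-.011):
        p=o+v*(z-o[2])/v[2]; print(uv,z,(p*1000).round(1),end=' ')
    print()
t=cal('top')
for n,uv,z in [('bowlnear',(206,244),.06),('bowlfar',(212,138),.06),('jar',(181,187),.1)]: print(n,onplane(t,uv,z),wt(onplane(t,uv,z)).round(0))
E
```

```text
cam in tool [-1.17544229e-04 -1.30937933e-01  7.03734822e-02]
(307, 243) 0.011 [-6.6  6.5 11. ] (307, 243) -0.011 [ -9.   57.5 -11. ] 
(341, 243) 0.011 [ 7.8  6.5 11. ] (341, 243) -0.011 [ 10.8  57.4 -11. ] 
(287, 256) 0.011 [-13.8  -6.1  11. ] (287, 256) -0.011 [-18.9  40.1 -11. ] 
(357, 256) 0.011 [13.4 -6.2 11. ] (357, 256) -0.011 [ 18.4  40.  -11. ] 
(280, 295) 0.011 [-13.4 -34.3  11. ] (280, 295) -0.011 [-18.3   1.5 -11. ] 
(365, 295) 0.011 [ 13.2 -34.4  11. ] (365, 295) -0.011 [ 18.2   1.4 -11. ] 
(250, 292) 0.011 [-23.1 -32.6  11. ] (250, 292) -0.011 [-31.6   3.8 -11. ] 
(395, 292) 0.011 [ 23.  -32.7  11. ] (395, 292) -0.011 [ 31.5   3.7 -11. ] 
(190, 300) 0.011 [-40.7 -37.6  11. ] (190, 300) -0.011 [-55.8  -3.  -11. ] 
bowlnear [0.41483291 0.32188612 0.06      ] [[-218. -244.   60.]]
bowlfar [0.72004887 0.31170412 0.06      ] [[-307.   49.   60.]]
jar [0.56875524 0.38423639 0.1       ] [[-327. -118.  100.]]
```

View pics/wrist2z.png

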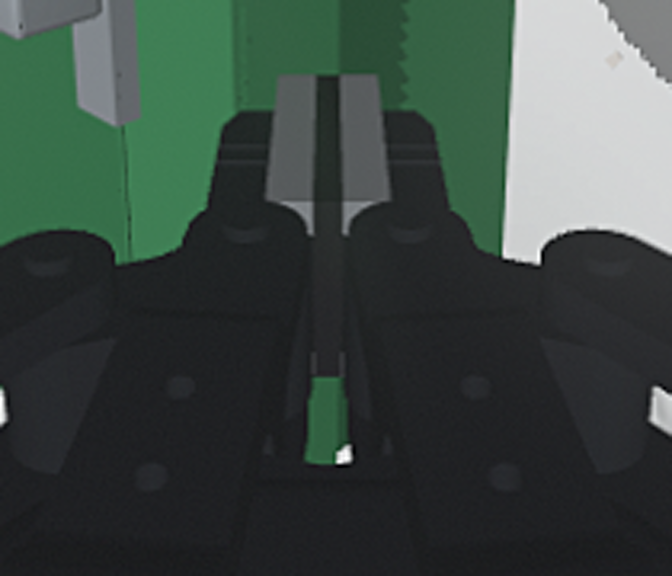

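Request:
{"fn": "send_rows", "kwargs": {
  "series": "0 0.06 0 2 3 0 0; 0 0.17 0 5 10 0 0; 0 0.29 0 8 20 0 0; 0 0.41 0 11 28 0 0; 0 0.53 0 14 36 0 0; 0 0.65 0 17 44 0 0; 0 0.77 0 20 52 0 0; 0 0.89 0 23 60 0 0; 0 1.01 0 26 66 0 0; 0 1.13 0 29 72 -1 0; 0 1.25 0 31 77 -1 0; 0 1.37 0 31 80 -1 0; 0 1.47 0 31 80 -1 0; 0 1.54 0 31 80 -1 0; 0 1.571 0 31 80 -1 0; 0 1.571 0 31 80 -1 0"
}}

```text
clock: 6.02
position: [0.5593, 0.2215, 0.1335]
tool_rot: [-2.352, -0.002, -0.329]
force: [-0.3, 0.3, 0.9]
grip_width: 0.0002
```

```bash
python3 - <<'E'
from h import *
st(); print(totool(tw((-106,-75,80))))
for n in ["scene","wrist"]:
    cv2.imwrite(f"pics/{n}3.png",cams.grab_frame(n)[:,:,::-1])
E
```

```text
t 6.0167 tcp tub [[-170.   -74.5  133.5]] F tub [-0.21 -0.36  0.92] axis(tub) [ 0.704  0.001 -0.71 ] jaw [0.002 1.    0.002] grip 0.0002 q [-1.    1.08  0.65  1.31 -0.05  1.48 -0.78]
[-0.5 83.  -7.7]
```

View pics/wrist3.png

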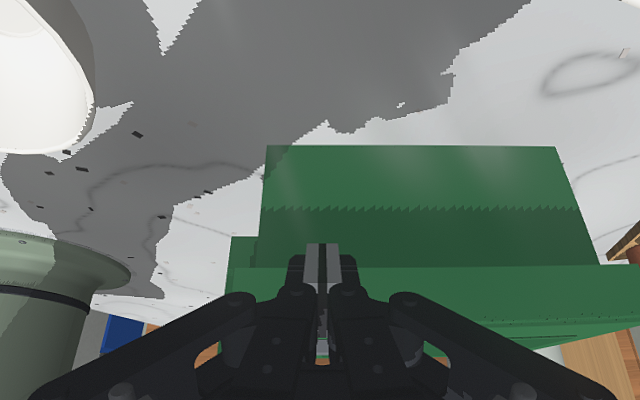

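View pics/scene3.png

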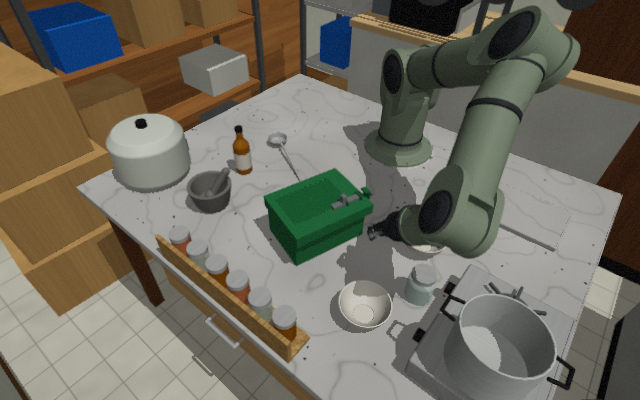

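```bash
python3 - <<'E'
from h import *
cv2.imwrite("pics/top3.png",cams.grab_frame('top')[60:360,60:460,::-1].repeat(2,0).repeat(2,1))
c=cal('scene')
for z in (.1,.15,.2,.25,.3,.35): print(z,onplane(c,(465,250),z).round(3),onplane(c,(435,215),z).round(3))
E
```

```text
0.1 [0.44  0.446 0.1  ] [0.37  0.324 0.1  ]
0.15 [0.488 0.452 0.15 ] [0.422 0.338 0.15 ]
0.2 [0.535 0.458 0.2  ] [0.474 0.352 0.2  ]
0.25 [0.583 0.464 0.25 ] [0.526 0.365 0.25 ]
0.3 [0.631 0.47  0.3  ] [0.578 0.379 0.3  ]
0.35 [0.679 0.477 0.35 ] [0.631 0.392 0.35 ]
```

View pics/top3.png

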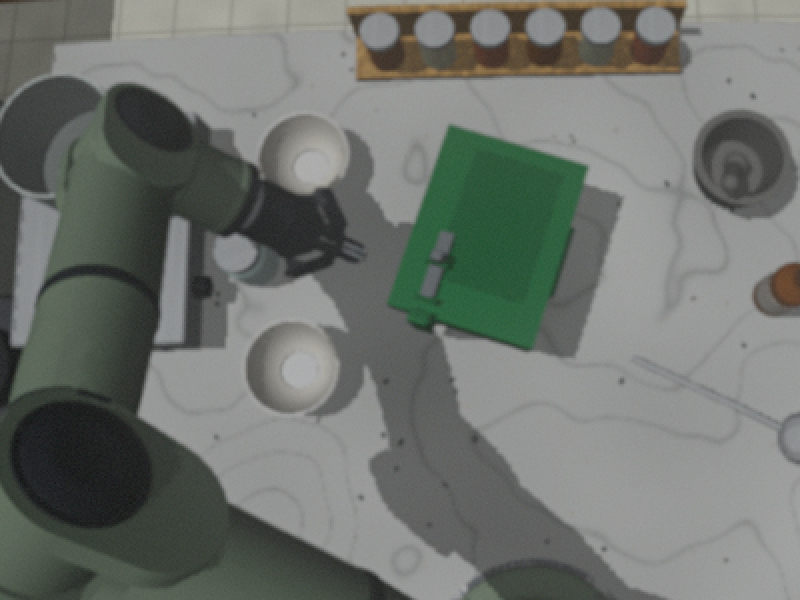

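Request:
{"fn": "send_rows", "kwargs": {
  "series": "0 0 0 0 8 -1 0; 0 0 0 0 22 -2 0; 0 0 0 0 40 -4 0; 0 0 0 0 58 -5 0; 0 0 0 0 72 -7 0; 0 0 0 0 81 -8 0; 0 0 0 0 83 -8 0; 0 0 0 0 83 -8 0"
}}

```text
clock: 6.83
position: [0.5381, 0.1604, 0.0787]
tool_rot: [-2.356, 0.0, -0.327]
force: [0.7, 0.3, -0.5]
grip_width: 0.0
```

```bash
python3 - <<'E'
from h import *
st()
for n in ["scene","wrist"]:
    cv2.imwrite(f"pics/{n}4.png",cams.grab_frame(n)[:,:,::-1])
t=cv2.imread('pics/scene4.png'); cv2.imwrite('pics/scene4z.png',cv2.resize(t[150:290,250:450],None,fx=4,fy=4,interpolation=cv2.INTER_CUBIC))
E
```

```text
t 6.8333 tcp tub [[-105.3  -75.    78.7]] F tub [-0.54  0.51 -0.48] axis(tub) [ 0.707  0.    -0.707] jaw [-0.  1. -0.] grip 0.0 q [-0.98  1.09  0.64  1.48 -0.04  1.29 -0.77]
```

View pics/wrist4.png

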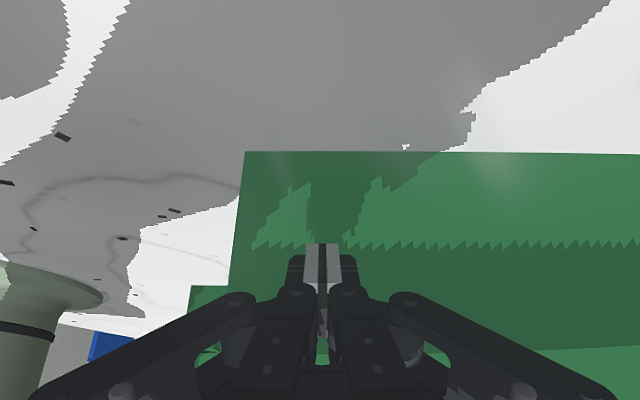

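View pics/scene4z.png

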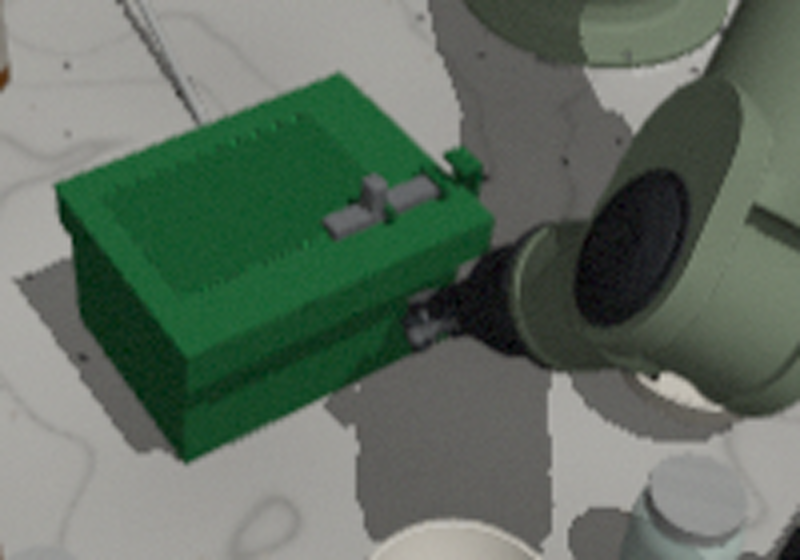

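Request:
{"fn": "send_rows", "kwargs": {
  "series": "0 0 0 0 -3 -3 0; 0 0 0 0 -6 -6 0; 0 0 0 0 -8 -8 0; 0 0 0 0 -10 -10 0; 0 0 0 0 -12 -12 0; 0 0 0 0 -12 -12 0"
}}

```text
clock: 7.43
position: [0.5383, 0.161, 0.0962]
tool_rot: [-2.355, -0.0, -0.327]
force: [0.7, 0.9, -0.3]
grip_width: 0.0003
```

```bash
python3 - <<'E'
from h import *
st()
E
```

```text
t 7.4333 tcp tub [[-105.9  -75.    96.2]] F tub [-1.07  0.42 -0.3 ] axis(tub) [ 0.706  0.001 -0.708] jaw [-0.001  1.     0.   ] grip 0.0003 q [-0.99  1.07  0.65  1.48 -0.03  1.31 -0.77]
```

Request:
{"fn": "send_rows", "kwargs": {
  "series": "0 0 0 0 -1.5 -1.5 0; 0 0 0 0 -3 -3 0; 0 0 0 0 -4.5 -4.5 0; 0 0 0 0 -6 -6 0; 0 0 0 0 -6 -6 0"
}}

```text
clock: 7.85
position: [0.5382, 0.1607, 0.1046]
tool_rot: [-2.356, -0.0, -0.327]
force: [0.4, 0.9, -3.0]
grip_width: 0.0002
```

```bash
python3 - <<'E'
from h import *
st()
for n in ["wrist"]:
    cv2.imwrite(f"pics/{n}5.png",cams.grab_frame(n)[:,:,::-1])
E
```

```text
t 7.85 tcp tub [[-105.5  -75.   104.6]] F tub [-1.03  0.12 -2.96] axis(tub) [ 0.707  0.001 -0.707] jaw [-0.001  1.     0.   ] grip 0.0002 q [-0.99  1.06  0.65  1.48 -0.03  1.32 -0.76]
```

View pics/wrist5.png

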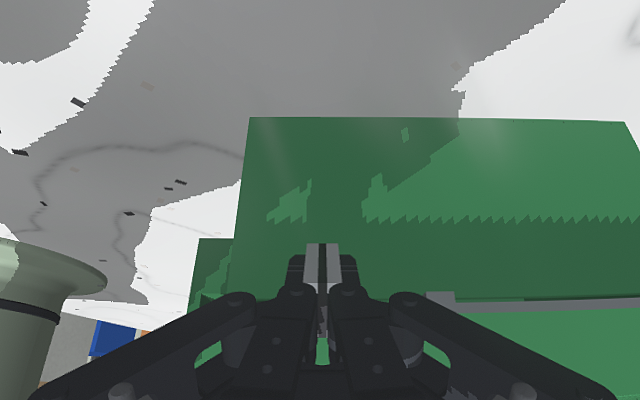

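Request:
{"fn": "send_rows", "kwargs": {
  "series": "0 0 0 0 -1.5 -1.5 0; 0 0 0 0 -3 -3 0; 0 0 0 0 -4.5 -4.5 0; 0 0 0 0 -6 -6 0; 0 0 0 0 -6 -6 0"
}}

```text
clock: 8.32
position: [0.5381, 0.1607, 0.1131]
tool_rot: [-2.356, -0.0, -0.327]
force: [-0.4, 0.3, -1.8]
grip_width: 0.0002
```

```bash
python3 - <<'E'
from h import *
st()
for n in ["wrist","scene"]:
    cv2.imwrite(f"pics/{n}6.png",cams.grab_frame(n)[:,:,::-1])
t=cv2.imread('pics/scene6.png'); cv2.imwrite('pics/scene6z.png',cv2.resize(t[150:290,250:450],None,fx=4,fy=4,interpolation=cv2.INTER_CUBIC))
E
```

```text
t 8.3167 tcp tub [[-105.6  -75.   113.1]] F tub [-0.13 -0.52 -1.75] axis(tub) [ 0.707  0.001 -0.708] jaw [-0.001  1.     0.   ] grip 0.0002 q [-0.99  1.05  0.66  1.48 -0.03  1.33 -0.76]
```

View pics/wrist6.png

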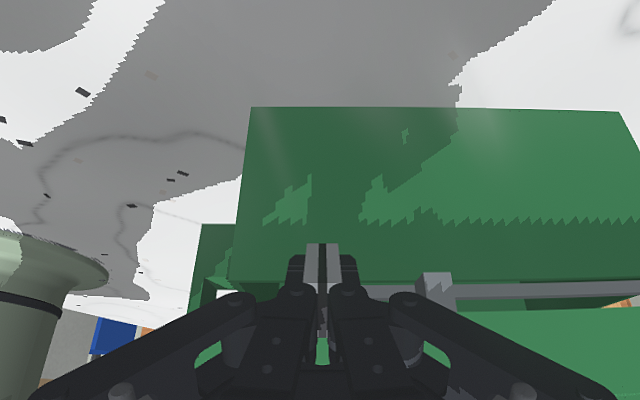

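View pics/scene6z.png

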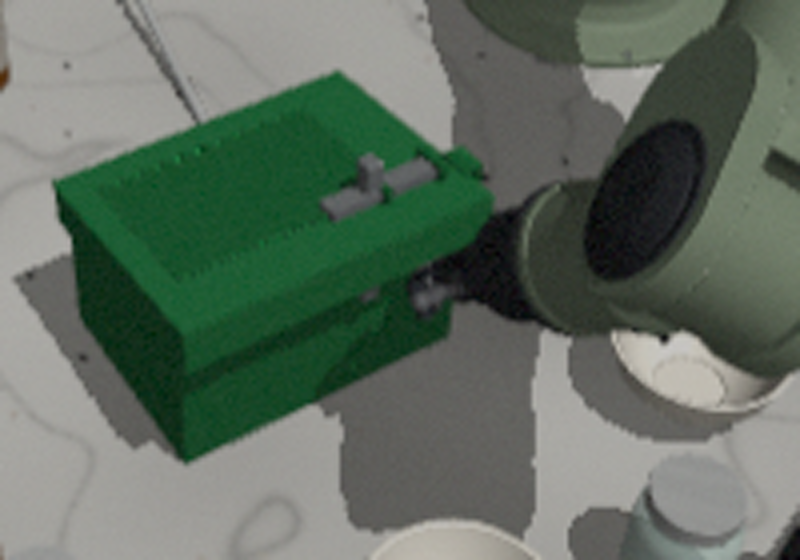

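Request:
{"fn": "send_rows", "kwargs": {
  "series": "0 0 0 0 -1 -1 0; 0 0 0 0 -2 -2 0; 0 0 0 0 -2.8 -2.8 0; 0 0 0 0 -2.8 -2.8 0"
}}

```text
clock: 8.75
position: [0.5381, 0.1608, 0.1167]
tool_rot: [-2.356, -0.0, -0.327]
force: [0.3, 0.4, -3.1]
grip_width: 0.0001
```

```bash
python3 - <<'E'
from h import *
st()
c=cal('wrist')
for uv in [(424,273),(455,273),(455,282)]:
    v=ray(c,uv); 
    # intersect with z=111
    print(uv,wt(onplane(c,uv,.111)).round(1))
cv2.imwrite(f"pics/w7.png",cams.grab_frame('wrist')[:,:,::-1])
E
```

```text
t 8.75 tcp tub [[-105.6  -75.1  116.7]] F tub [-0.51  0.14 -3.08] axis(tub) [ 0.707  0.001 -0.708] jaw [-0.001  1.     0.   ] grip 0.0001 q [-0.99  1.04  0.66  1.48 -0.02  1.34 -0.76]
(424, 273) [[-87.9 -26.8 111. ]]
(455, 273) [[-87.4 -11.8 111. ]]
(455, 282) [[-71.6  -6.5 111. ]]
```

View pics/w7.png

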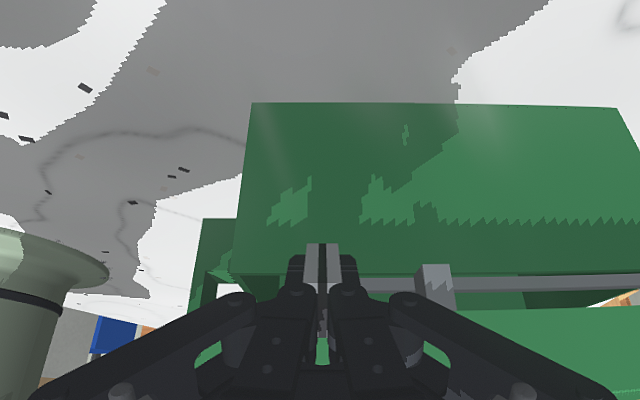

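```bash
cat >> h.py <<'E'
def onx(c,uv,x):
    v=wt(c['origin']+ray(c,uv))-wt(c['origin']); o=wt(c['origin']); return (o+v*(x-o[0,0])/v[0,0])[0].round(1)
E
python3 - <<'E'
from h import *
c=cal('wrist')
print('tab',onx(c,(420,265),-101),onx(c,(447,265),-101),onx(c,(449,312),-101))
print('edge',onx(c,(500,309),-105),onx(c,(600,307),-105), 'rim', onx(c,(500,276),-85))
E
```

```text
tab [-101.   -32.   111.3] [-101.   -20.1  111.4] [-101.   -22.5  131.5]
edge [-105.    -2.7  131.5] [-105.    40.8  132. ] rim [-85.  11. 112.]
```

Request:
{"fn": "send_rows", "kwargs": {
  "series": "0 0 0 0 -0.5 -0.5 0; 0 0 0 0 -1 -1 0; 0 0 0 0 -1 -1 0"
}}

```text
clock: 9.05
position: [0.5381, 0.1609, 0.1177]
tool_rot: [-2.355, 0.0, -0.327]
force: [0.6, 0.1, -8.4]
grip_width: -0.0001
```

```bash
python3 - <<'E'
from h import *
st()
E
```

```text
t 9.05 tcp tub [[-105.8  -75.2  117.7]] F tub [-0.27  0.51 -8.41] axis(tub) [ 0.706  0.001 -0.708] jaw [-0.001  1.    -0.   ] grip -0.0001 q [-0.99  1.04  0.66  1.48 -0.02  1.34 -0.76]
```

Request:
{"fn": "send_rows", "kwargs": {
  "series": "0 0 0 0 1 1 0; 0 0 0 0 2 2 0; 0 0 0 6 2 2 0; 0 0 0 12 2 2 0; 0 0 0 18 2 2 0; 0 0 0 23 2 2 0; 0 0 0 26 2 2 0; 0 0 0 26 2 2 0"
}}

```text
clock: 9.72
position: [0.5634, 0.1516, 0.1153]
tool_rot: [-2.356, -0.001, -0.328]
force: [0.3, -0.1, -0.1]
grip_width: 0.0001
```

```bash
python3 - <<'E'
from h import *
st()
cv2.imwrite(f"pics/w8.png",cams.grab_frame('wrist')[:,:,::-1])
E
```

```text
t 9.7167 tcp tub [[-105.1  -48.2  115.3]] F tub [-0.01  0.31 -0.11] axis(tub) [ 0.707  0.    -0.707] jaw [0.    1.    0.001] grip 0.0001 q [-0.95  1.06  0.66  1.42 -0.02  1.35 -0.73]
```

View pics/w8.png

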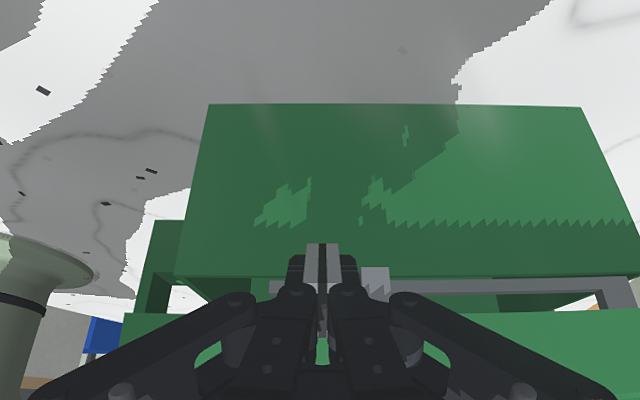

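Request:
{"fn": "send_rows", "kwargs": {
  "series": "0 0 0 1.5 0 0 0; 0 0 0 3 0 0 0; 0 0 0 4.5 0 0 0; 0 0 0 6 0 0 0; 0 0 0 6 0 0 0"
}}

```text
clock: 10.18
position: [0.5683, 0.1504, 0.1152]
tool_rot: [-2.356, 0.0, -0.327]
force: [-2.6, 1.1, 0.6]
grip_width: -0.0002
```

```bash
python3 - <<'E'
from h import *
st()
E
```

```text
t 10.1833 tcp tub [[-105.5  -43.1  115.2]] F tub [-0.25 -2.82  0.63] axis(tub) [ 0.707  0.    -0.707] jaw [-0.  1. -0.] grip -0.0002 q [-0.94  1.07  0.66  1.41 -0.02  1.36 -0.73]
```

Request:
{"fn": "send_rows", "kwargs": {
  "series": "0 0 0 1.5 0 0 0; 0 0 0 3 0 0 0; 0 0 0 4.5 0 0 0; 0 0 0 6 0 0 0; 0 0 0 7.5 0 0 0; 0 0 0 9 0 0 0; 0 0 0 9 0 0 0"
}}

```text
clock: 10.77
position: [0.5771, 0.1474, 0.1152]
tool_rot: [-2.356, -0.0, -0.327]
force: [-3.8, 1.7, 0.8]
grip_width: -0.0001
```

```bash
python3 - <<'E'
from h import *
st()
c=cal('wrist')
cv2.imwrite(f"pics/w9.png",cams.grab_frame('wrist')[:,:,::-1])
E
```

```text
t 10.7667 tcp tub [[-105.5  -33.8  115.2]] F tub [-0.42 -4.19  0.8 ] axis(tub) [ 0.707  0.    -0.707] jaw [-0.  1.  0.] grip -0.0001 q [-0.93  1.08  0.66  1.39 -0.01  1.37 -0.72]
```

View pics/w9.png

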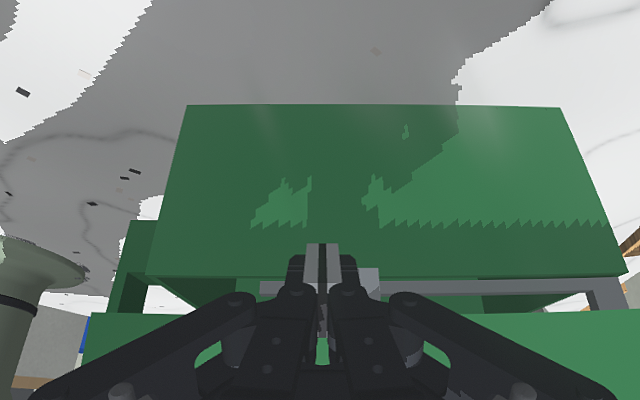

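Request:
{"fn": "send_rows", "kwargs": {
  "series": "0 0 0 1.5 0 0 0; 0 0 0 3 0 0 0; 0 0 0 3 0 -1 0; 0 0 0 3 0 -2 0; 0 0 0 3 0 -3.5 0; 0 0 0 3 0 -5 0; 0 0 0 3 0 -5 0"
}}

```text
clock: 11.4
position: [0.5791, 0.1453, 0.118]
tool_rot: [-2.352, -0.0, -0.324]
force: [-0.1, 11.4, -5.3]
grip_width: -0.0003
```

```bash
python3 - <<'E'
from h import *
st()
c=cal('wrist')
cv2.imwrite(f"pics/w10.png",cams.grab_frame('wrist')[:,:,::-1])
E
```

```text
t 11.4 tcp tub [[-104.2  -31.3  118. ]] F tub [-10.73  -3.75  -5.3 ] axis(tub) [ 0.704  0.002 -0.71 ] jaw [-0.003  1.     0.   ] grip -0.0003 q [-0.93  1.07  0.66  1.39 -0.01  1.36 -0.71]
```

View pics/w10.png

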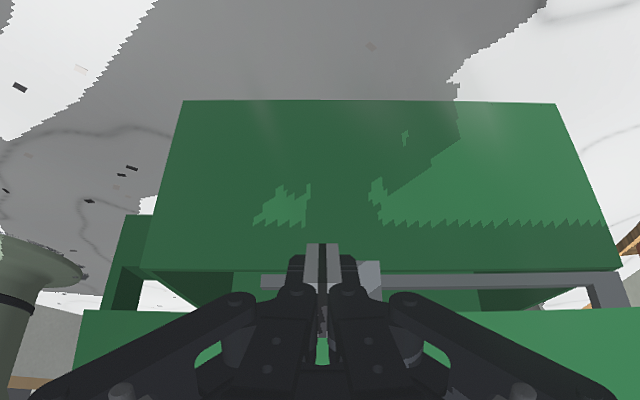

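```bash
python3 - <<'E'
from h import *
c=cal('wrist')
t=cv2.imread('pics/w10.png'); cv2.imwrite('pics/w10z.png',cv2.resize(t[240:400,220:640],None,fx=1.9,fy=3,interpolation=cv2.INTER_CUBIC))
for r in (308,310,312): print(r,onx(c,(500,r),-105))
st()
E
```

```text
308 [-105.    40.5  132.8]
310 [-105.    40.3  133.6]
312 [-105.    40.1  134.3]
t 11.45 tcp tub [[-104.1  -31.3  118. ]] F tub [-10.75  -2.03  -5.17] axis(tub) [ 0.704  0.002 -0.71 ] jaw [-0.003  1.     0.   ] grip 0.0 q [-0.93  1.07  0.66  1.39 -0.01  1.36 -0.71]
```

View pics/w10z.png

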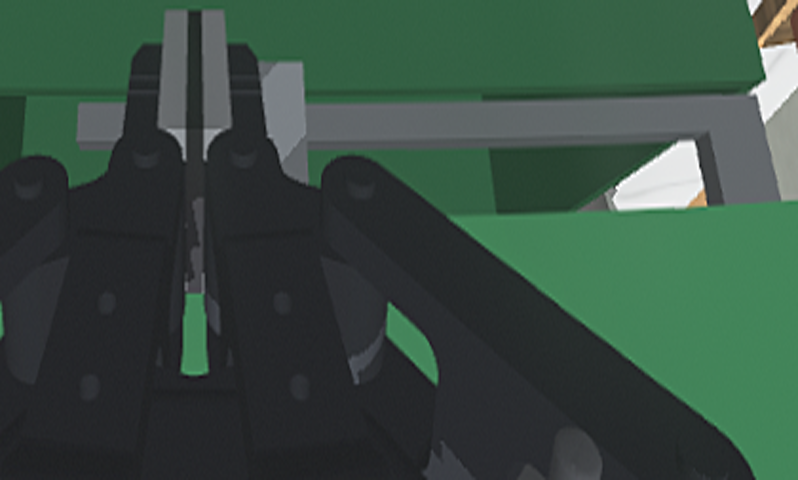

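Request:
{"fn": "send_rows", "kwargs": {
  "series": "0 0 0 0 -1.3 1.3 0; 0 0 0 0 -2.5 2.5 0; 0 0 0 0 -3 2 0; 0 0 0 0 -4 1 0; 0 0 0 0 -4 1 0"
}}

```text
clock: 11.87
position: [0.5796, 0.1471, 0.1205]
tool_rot: [-2.355, 0.0, -0.327]
force: [-5.3, 3.2, -5.8]
grip_width: 0.0001
```

```bash
python3 - <<'E'
from h import *
st()
E
```

```text
t 11.8667 tcp tub [[-106.   -31.4  120.5]] F tub [-1.31 -6.01 -5.83] axis(tub) [ 0.706  0.    -0.708] jaw [-0.001  1.    -0.   ] grip 0.0001 q [-0.93  1.07  0.66  1.39 -0.01  1.37 -0.71]
```

Request:
{"fn": "send_rows", "kwargs": {
  "series": "0 0 0 0 -0.8 -0.8 0; 0 0 0 0 -1.6 -1.6 0; 0 0 0 0 -2.4 -2.4 0; 0 0 0 0 -2.4 -2.4 0"
}}

```text
clock: 12.2
position: [0.5796, 0.1471, 0.1239]
tool_rot: [-2.355, 0.001, -0.327]
force: [-4.4, 4.2, -5.4]
grip_width: -0.0
```

```bash
python3 - <<'E'
from h import *
st()
cv2.imwrite(f"pics/w11.png",cams.grab_frame('wrist')[:,:,::-1])
E
```

```text
t 12.2 tcp tub [[-106.   -31.4  123.9]] F tub [-2.51 -5.52 -5.43] axis(tub) [ 0.706  0.    -0.708] jaw [-0.001  1.    -0.001] grip -0.0 q [-0.93  1.07  0.66  1.38 -0.01  1.38 -0.71]
```

View pics/w11.png

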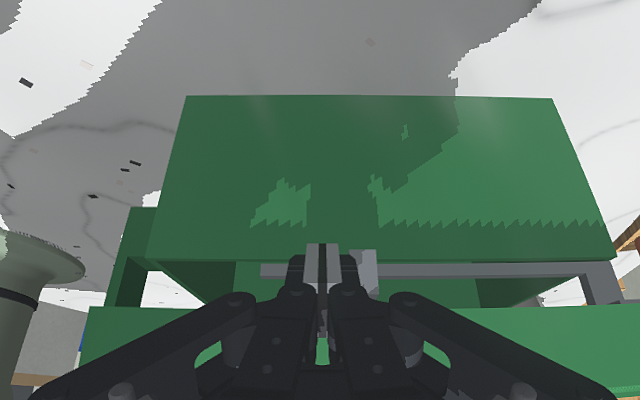

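Request:
{"fn": "send_rows", "kwargs": {
  "series": "0 0 0 0 -0.8 -0.8 0; 0 0 0 0 -1.6 -1.6 0; 0 0 0 0 -2.4 -2.4 0; 0 0 0 0 -2.4 -2.4 0"
}}

```text
clock: 12.58
position: [0.5795, 0.1469, 0.1274]
tool_rot: [-2.355, 0.0, -0.327]
force: [-5.7, 3.8, -4.4]
grip_width: -0.0002
```

```bash
python3 - <<'E'
from h import *
st()
E
```

```text
t 12.5833 tcp tub [[-105.8  -31.4  127.4]] F tub [-1.75 -6.64 -4.43] axis(tub) [ 0.706  0.    -0.708] jaw [-0.001  1.    -0.   ] grip -0.0002 q [-0.93  1.06  0.67  1.38 -0.01  1.38 -0.71]
```

Request:
{"fn": "send_rows", "kwargs": {
  "series": "0 0 0 0 -0.8 -0.8 0; 0 0 0 0 -1.6 -1.6 0; 0 0 0 0 -2.4 -2.4 0; 0 0 0 0 -2.4 -2.4 0"
}}

```text
clock: 12.92
position: [0.5796, 0.1468, 0.1309]
tool_rot: [-2.355, 0.0, -0.327]
force: [-5.0, 2.4, -3.6]
grip_width: 0.0002
```

```bash
python3 - <<'E'
from h import *
st()
cv2.imwrite(f"pics/w12.png",cams.grab_frame('wrist')[:,:,::-1])
c=cal('wrist')
for r in (310,314,318,322): print(r,onx(c,(500,r),-104))
E
```

```text
t 12.9167 tcp tub [[-105.8  -31.3  130.9]] F tub [-0.63 -5.53 -3.63] axis(tub) [ 0.707  0.    -0.708] jaw [-0.001  1.    -0.   ] grip 0.0002 q [-0.93  1.06  0.67  1.38 -0.01  1.39 -0.71]
310 [-104.    41.5  145.9]
314 [-104.    41.1  147.4]
318 [-104.    40.8  149. ]
322 [-104.    40.4  150.6]
```

View pics/w12.png

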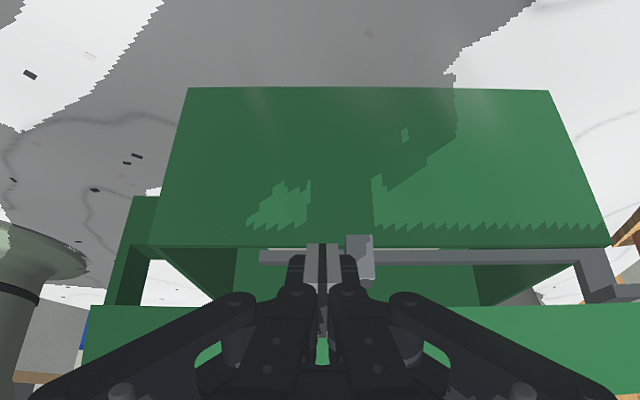

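Request:
{"fn": "send_rows", "kwargs": {
  "series": "0 0 0 0 -0.8 -0.8 0; 0 0 0 0 -1.6 -1.6 0; 0 0 0 0 -2.4 -2.4 0; 0 0 0 0 -3.2 -3.2 0; 0 0 0 0 -4 -4 0; 0 0 0 0 -4 -4 0"
}}

```text
clock: 13.47
position: [0.5797, 0.1465, 0.1369]
tool_rot: [-2.356, -0.0, -0.327]
force: [-5.3, 0.9, -5.7]
grip_width: -0.0001
```

```bash
python3 - <<'E'
from h import *
st()
cv2.imwrite(f"pics/w13.png",cams.grab_frame('wrist')[:,:,::-1])
c=cal('wrist')
for r in (300,304,308,312): print(r,onx(c,(500,r),-104))
E
```

```text
t 13.4667 tcp tub [[-105.5  -31.1  136.9]] F tub [ 0.81 -5.28 -5.7 ] axis(tub) [ 0.707  0.    -0.707] jaw [-0.  1.  0.] grip -0.0001 q [-0.93  1.05  0.67  1.38 -0.    1.39 -0.71]
300 [-104.    42.5  147.9]
304 [-104.    42.1  149.5]
308 [-104.    41.8  151.1]
312 [-104.    41.4  152.7]
```

View pics/w13.png

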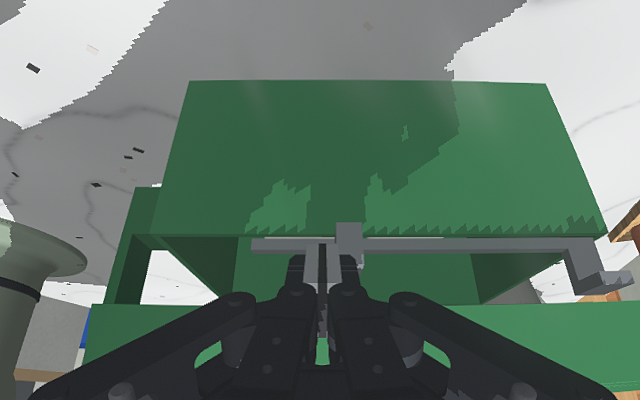

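Request:
{"fn": "send_rows", "kwargs": {
  "series": "0 0 0 0 -2 -4 0; 0 0 0 0 -4 -8 0; 0 0 0 0 -6 -12 0; 0 0 0 0 -7.4 -16 0; 0 0 0 0 -9.5 -22 0; 0 0 0 0 -11.5 -27.5 0; 0 0 0 0 -13.4 -33 0; 0 0 0 0 -15.5 -42 0; 0 0 0 0 -17.5 -51 0; 0 0 0 0 -17.5 -51 0"
}}

```text
clock: 14.35
position: [0.5731, 0.1233, 0.1875]
tool_rot: [-2.354, -0.003, -0.327]
force: [0.8, -0.9, 0.6]
grip_width: 0.0002
```

```bash
python3 - <<'E'
from h import *
st()
for n in ["wrist","scene"]:
    cv2.imwrite(f"pics/{n}14.png",cams.grab_frame(n)[:,:,::-1])
t=cv2.imread('pics/scene14.png'); cv2.imwrite('pics/scene14z.png',cv2.resize(t[100:290,230:500],None,fx=2.9,fy=2.9,interpolation=cv2.INTER_CUBIC))
E
```

```text
t 14.35 tcp tub [[-81.4 -29.9 187.5]] F tub [0.61 1.05 0.56] axis(tub) [ 0.706  0.003 -0.708] jaw [-0.001  1.     0.003] grip 0.0002 q [-0.93  0.97  0.7   1.43  0.03  1.41 -0.67]
```

View pics/wrist14.png

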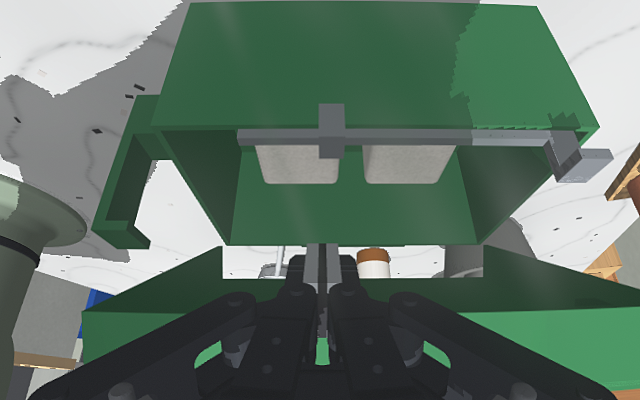

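View pics/scene14z.png

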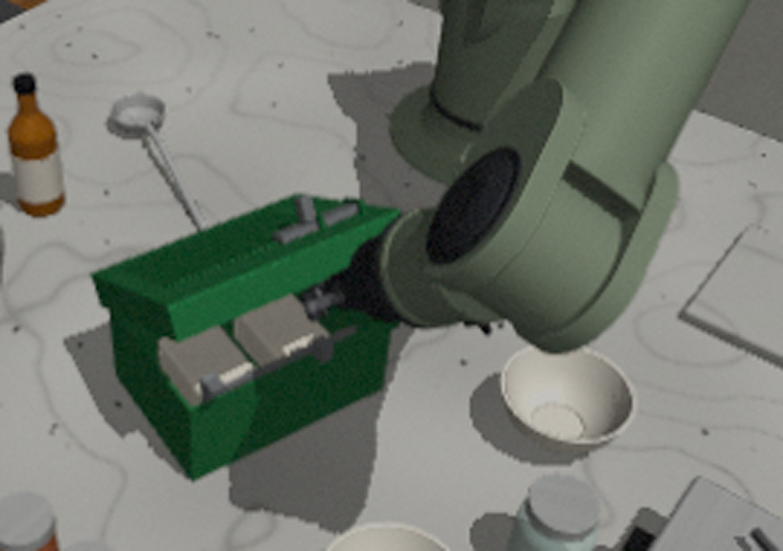

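Request:
{"fn": "send_rows", "kwargs": {
  "series": "0 0 0 0 -1.6 -8 0; 0 0 0 0 -3.3 -17 0; 0 0 0 0 -4.6 -26 0; 0 0 0 0 -5.8 -36 0; 0 0 0 0 -6.3 -45 0; 0 0 0 0 -6.5 -55 0; 0 0 0 0 -6 -64 0; 0 0 0 0 -5.2 -73.5 0; 0 0 0 0 -4 -83 0; 0 0 0 0 -2.2 -92 0; 0 0 0 0 0 -99 0; 0 0 0 0 1.5 -106 0; 0 0 0 0 2.8 -110.6 0; 0 0 0 0 2.8 -110.6 0"
}}

```text
clock: 15.62
position: [0.546, 0.047, 0.2618]
tool_rot: [-2.356, -0.0, -0.328]
force: [-0.1, -0.3, 0.0]
grip_width: 0.0001
```

```bash
python3 - <<'E'
from h import *
st()
for n in ["wrist","scene"]:
    cv2.imwrite(f"pics/{n}15.png",cams.grab_frame(n)[:,:,::-1])
t=cv2.imread('pics/scene15.png'); cv2.imwrite('pics/scene15z.png',cv2.resize(t[100:290,230:500],None,fx=2.9,fy=2.9,interpolation=cv2.INTER_CUBIC))
E
```

```text
t 15.6167 tcp tub [[ -0.5 -31.  261.8]] F tub [0.29 0.03 0.05] axis(tub) [ 0.707 -0.    -0.707] jaw [0.001 1.    0.   ] grip 0.0001 q [-0.93  0.81  0.77  1.56  0.12  1.39 -0.6 ]
```

View pics/wrist15.png

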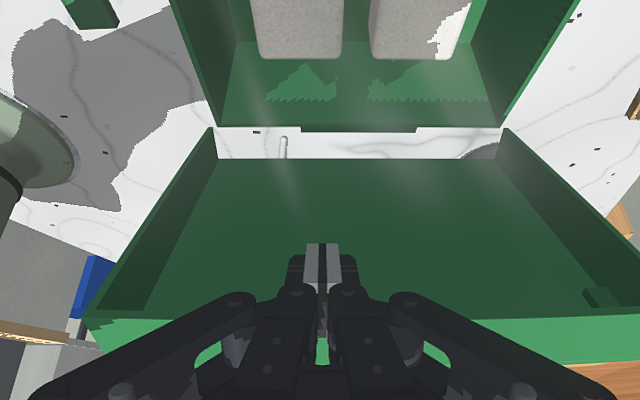

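View pics/scene15z.png

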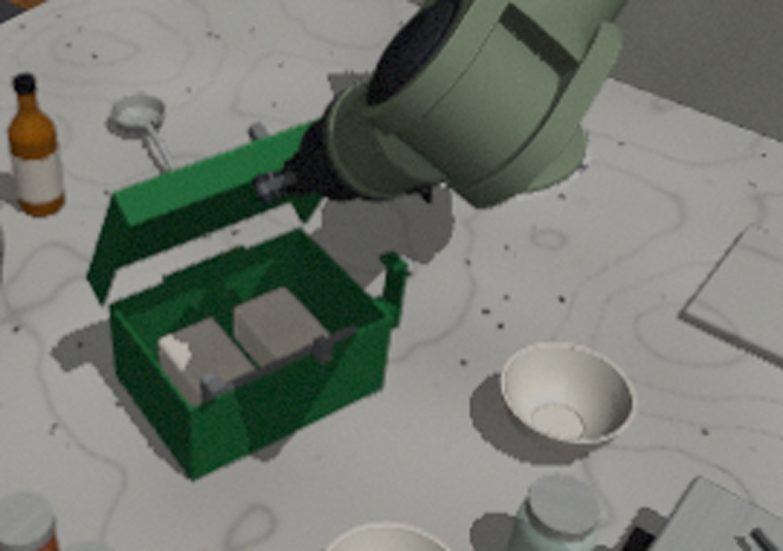

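Request:
{"fn": "send_rows", "kwargs": {
  "series": "0 0 0 0 1 -5 0; 0 0 0 0 3 -12 0; 0 0 0 0 5 -19 0; 0 0 0 0 9 -27 0; 0 0 0 0 13.4 -35.6 0; 0 0 0 0 17 -41 0; 0 0 0 0 20 -46 0; 0 0 0 0 23.6 -51.6 0; 0 0 0 0 26 -55 0; 0 0 0 0 29 -59 0; 0 0 0 0 31 -61 0; 0 0 0 0 31.7 -62.2 0; 0 0 0 0 31.7 -62.2 0"
}}

```text
clock: 16.8
position: [0.525, -0.015, 0.283]
tool_rot: [-2.356, -0.0, -0.327]
force: [0.1, 0.5, -1.2]
grip_width: -0.0003
```

```bash
python3 - <<'E'
from h import *
st()
for n in ["wrist","scene"]:
    cv2.imwrite(f"pics/{n}16.png",cams.grab_frame(n)[:,:,::-1])
t=cv2.imread('pics/scene16.png'); cv2.imwrite('pics/scene16z.png',cv2.resize(t[90:280,210:450],None,fx=3,fy=3,interpolation=cv2.INTER_CUBIC))
c=cal('scene')
for th in (1.3,1.4,1.5,1.6,1.7):
    pts=[]
    for y in (128,-128):
        for r,h in ((192,0),(192,36.5),(0,36.5)):   # front edge (outer), top front
            x=85-r*np.cos(th)+h*np.sin(th); z=110+r*np.sin(th)+h*np.cos(th); pts.append((x,y,z))
    print(th,((project(c,tw(pts))-[210,90])*3).round(0).tolist())
E
```

```text
t 16.8 tcp tub [[ 65.  -30.9 283. ]] F tub [-0.48 -0.01 -1.19] axis(tub) [ 0.707  0.001 -0.707] jaw [-0.001  1.     0.   ] grip -0.0003 q [-0.91  0.73  0.81  1.67  0.18  1.32 -0.55]
1.3 [[172.0, 226.0], [153.0, 196.0], [146.0, 318.0], [415.0, 139.0], [394.0, 113.0], [357.0, 235.0]]
1.4 [[162.0, 211.0], [143.0, 184.0], [146.0, 320.0], [403.0, 126.0], [382.0, 103.0], [357.0, 237.0]]
1.5 [[152.0, 198.0], [134.0, 174.0], [146.0, 322.0], [392.0, 114.0], [371.0, 95.0], [357.0, 239.0]]
1.6 [[143.0, 186.0], [125.0, 167.0], [147.0, 325.0], [381.0, 105.0], [360.0, 89.0], [356.0, 242.0]]
1.7 [[133.0, 177.0], [117.0, 161.0], [147.0, 327.0], [370.0, 97.0], [349.0, 85.0], [356.0, 245.0]]
```

View pics/scene16z.png

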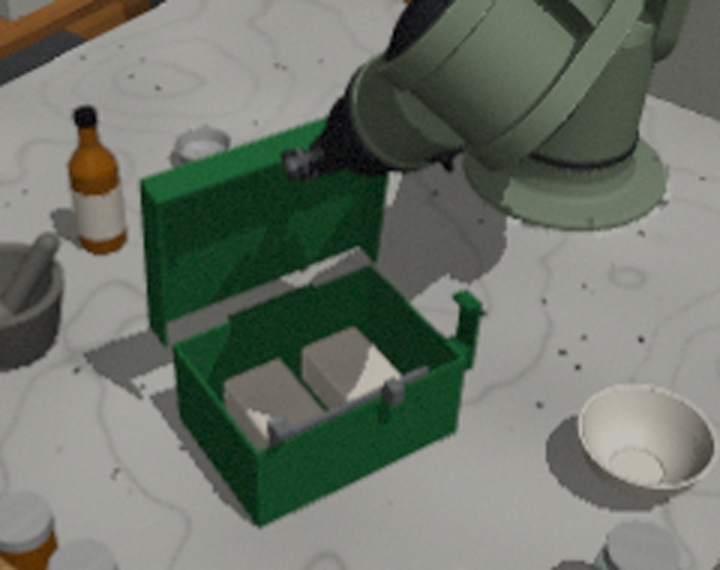

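Request:
{"fn": "send_rows", "kwargs": {
  "series": "0 0 0 0 2 -2.5 0; 0 0 0 0 5 -6 0; 0 0 0 0 8 -9.5 0; 0 0 0 0 10 -12 0; 0 0 0 0 11 -13 0; 0 0 0 0 11 -13 0"
}}

```text
clock: 17.4
position: [0.5195, -0.0312, 0.2843]
tool_rot: [-2.356, -0.0, -0.327]
force: [1.0, 0.0, -2.3]
grip_width: 0.0
```

```bash
python3 - <<'E'
from h import *
st()
for n in ["scene"]:
    cv2.imwrite(f"pics/{n}17.png",cams.grab_frame(n)[:,:,::-1])
t=cv2.imread('pics/scene17.png'); cv2.imwrite('pics/scene17z.png',cv2.resize(t[90:280,210:450],None,fx=3,fy=3,interpolation=cv2.INTER_CUBIC))
E
```

```text
t 17.4 tcp tub [[ 82.1 -30.9 284.3]] F tub [-0.36  0.91 -2.28] axis(tub) [ 0.707  0.    -0.707] jaw [-0.  1.  0.] grip 0.0 q [-0.9   0.72  0.81  1.7   0.2   1.3  -0.54]
```

View pics/scene17z.png

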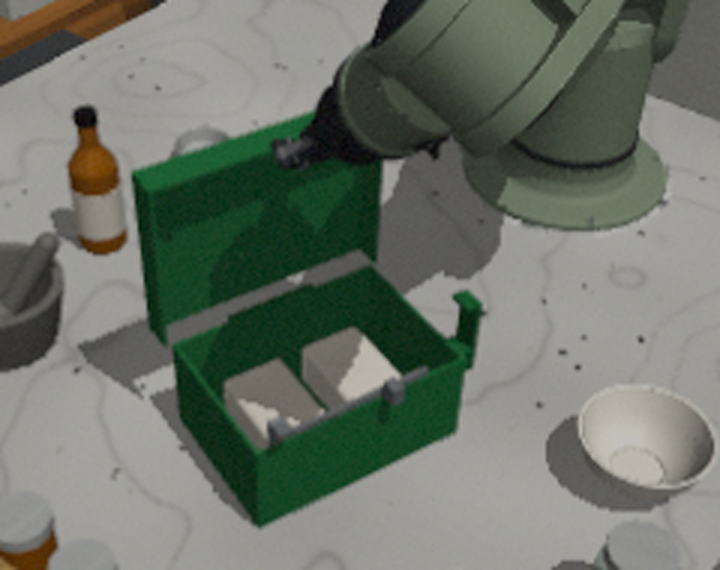

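Request:
{"fn": "send_rows", "kwargs": {
  "series": "0 0 0 0 0 3 0; 0 0 0 0 0 8 0; 0 0 0 0 -4 14 0; 0 0 0 0 -14 24 0; 0 0 0 0 -30 40 0; 0 0 0 0 -50 58 0; 0 0 0 0 -72 72 0; 0 0 0 0 -95 82 0; 0 0 0 0 -115 85 0; 0 0 0 0 -125 85 0; 0 0 0 0 -125 85 0; 0 0 0 0 -125 85 0"
}}

```text
clock: 18.45
position: [0.5672, 0.1096, 0.3124]
tool_rot: [-2.356, -0.0, -0.327]
force: [-0.4, -1.4, -0.5]
grip_width: 0.0003
```

```bash
python3 - <<'E'
from h import *
st()
for n in ["scene","top","wrist"]:
    cv2.imwrite(f"pics/{n}18.png",cams.grab_frame(n)[:,:,::-1])
t=cv2.imread('pics/scene18.png'); cv2.imwrite('pics/scene18z.png',cv2.resize(t[90:280,210:450],None,fx=3,fy=3,interpolation=cv2.INTER_CUBIC))
E
```

```text
t 18.45 tcp tub [[-66.5 -31.  312.4]] F tub [ 1.44  0.09 -0.49] axis(tub) [ 0.707  0.001 -0.707] jaw [-0.001  1.     0.   ] grip 0.0003 q [-0.95  0.82  0.77  1.38  0.1   1.58 -0.59]
```

View pics/scene18z.png

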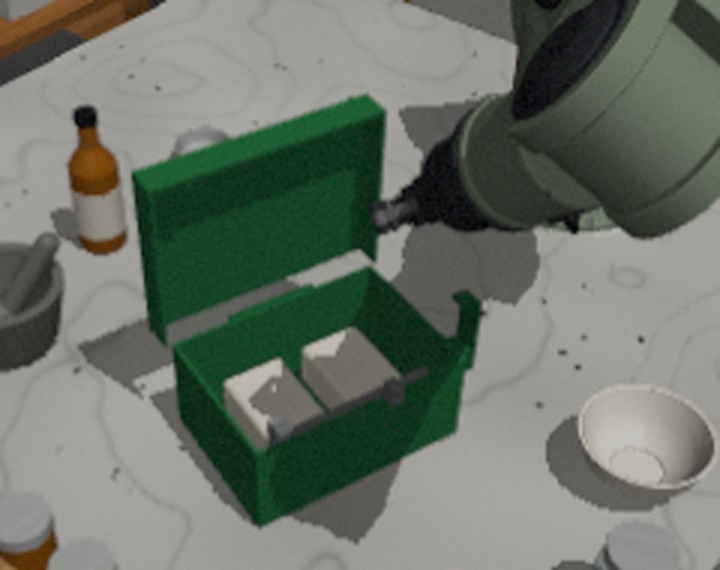

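View pics/top18.png

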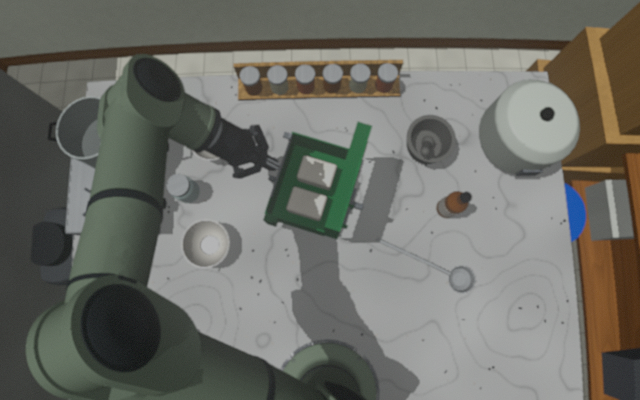

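```bash
python3 - <<'E'
from workcell import bot
print(bot.job_done())
E
```

```text
the job is handed in; nothing more can be done
None
```

The tub is open and the lid stands by itself at about 1.5 rad, judged by comparing its corner pixels with the predicted ones. I handed the job in at 18.6 s.

1. **Bolt:** I drew it about 25 mm, which took about 2 to 3 N. The picture showed it clear of the keeper.
2. **Lid to the stop:** I raised the front edge about 21 mm at y = -75 until the catch stopped it, at about 8 N.
3. **Catch:** The wrist camera showed the tab at about y = -26. I felt it from the right and pushed it about 12 mm to the left. The push read at most about 6.6 N.
4. **Lifting past the hook:** I kept the tab pushed until the edge was about 39 mm up. The tab then sprang back, and I swung the lid up and withdrew the fingers.

**Last checks:**
- The final pictures show the lid upright with the gripper clear of it, and the tool force close to zero.
- The near bowl, jar, bottle, mortar and ladle look where they were. The arm hid the far bowl in the last top picture, so I could not check it there. No force suggested it had been touched.

One thing did not go as planned: the first lift, moving up and inwards, built up about 11 N in x with little movement. I could not tell whether that came from the skirt or the catch bar. I backed off and lifted straight up, and that worked. It stayed below the 20 N catch limit.

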